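# Lay the breakfast board and serve the roll with tongs

### The arm

A 7-joint arm with a two-finger parallel gripper is mounted at the origin on a cart in front of the work surface, level with it; the furniture and walls round the work are solid. World frame = base frame: x ahead of the robot, y to its left, z up, the work surface at z = 0. Lengths are in m, angles in degrees, forces in N, time in s.
With the tool pointing down it reaches from about 0.4 to 0.875 m from the base axis. Payload 6.5 kg.
Tool frame: the origin (TCP) lies on the front face of the gripper's body, between the roots of the fingers; the fingertips stand 64 mm ahead of it and the grasp point (between the pads) lies 45 mm ahead of it; z points along the fingers, y is the line along which they close (so a half turn about z gives the same grasp; the last joint's range is limited). The gripper opens to 88 mm and grips with 3 to 60 N. Pads are 18 mm wide; open, the fingers measure 123 mm over their backs; the gripper's body (75 mm by 187 mm) begins 45 mm behind the grasp point.
Start: joints at [-74.209, 30.733, -0.252, 88.115, 0.149, 61.152, -4.079], TCP at [0.218, 0.612, 0.303] pointing down, gripper open.
Joint ranges: [-154.64, 154.64], [-21.42, 123.67], [-72.66, 72.17], [13.99, 137.28], [-74.86, 254.86], [10.95, 109.41], [-158.01, 158.01]. Speed limits (degrees/s): [136.94, 136.94, 180, 180, 180, 180, 180].

### API

Orientations are given as a 3x3 rotation matrix whose columns are the frame's x, y, z axes.
In Python, from rig import r gives the robot as it stands. The module is installed in compiled form; this text tells all that it offers.
- The arm moves only by the tool apply_moves, never from a script. Its argument "moves" is text: rows parted by semicolons, each of 4 numbers parted by spaces: the shift along the tool's x, y, z in m, then the turn about the tool's z in rad. A call has 1 to 10 rows; each row shifts and turns the commanded pose from where the row before left it, along the tool's axes as they then stand; what a row does not reach is not made up. A row lasts 1/12 s, in which the tool goes at most 41.7 mm and 7.16 degrees, less where a joint would pass 70% of its speed; a pose out of reach is approached as far as the arm can. A call is refused whole if a number of a shift passes 0.0417 or a number of a turn 0.125, either way. A call with a gripper value outside its range is refused whole. "jaw" is the opening, from -1 (shut) to 1 (fully open), set as the call begins (left out, the last holds). The fingers move at their own pace and stop on an object; "squeeze" is the grip in N (left out, the last holds). Time passes only in rows, so rows that do not move let the fingers close. It gives the time, the measured TCP pose, the force, the opening and the grip force at its end, in the units of the state.
- r.state(): the state, without advancing time (a new reading comes with each control period).
- r.grab_frame(name): name is "scene" or "top"; returns the picture (480x640x3 uint8, red, green, blue); there is no depth.
- r.camera_params(name): a dict with "vertical_fov" (degrees; the focal length in pixels is half the picture's height over the tangent of half this angle, whatever the lens; pixels are square), "cx", "cy" (the principal point, pixels), "R" (3x3) and "t" (3): a world point X has camera coordinates R X + t. Camera axes: x right, y down, z forward; pixel columns grow to the right and rows downward; lengths in m; the calibration is good to about 2 mm. A picture is of the moment at which its call begins. camera_params takes no time and is no camera call.
- r.sign_off(): hands the job in; it is judged then, once.
The state is a dict: "clock": time; "joint_pos": joint angles; "joint_vel": joint speeds; "joint_torque": joint torques, N m; "position": TCP position; "tool_rot": TCP orientation; "ft_force": force on the tool from outside, world axes, zero at the start; "wrist_torque": the same for the moment, N m; "gripper_width": finger opening in m; "grip_force": force on a finger pad.
Only numpy, scipy, OpenCV 4.12 (cv2) and the standard library are available. Lean on these libraries where they do the work, as an engineer would, in place of code of your own. Each camera call takes 0.05 s, during which the arm holds its last target. There are 200 camera calls.

### The job

Lay the wooden breakfast board: stand the small pale jar with the brown lid upright in the board's round recess and let go of it. Then pick up the kitchen tongs, squeeze them across the bread roll on the white slab, lift the roll and bring it over the board's oblong recess, and finish there still holding it in the tongs with clear air (a hand's breadth or so) between the roll and the board: nothing is put down at the end. Touch the roll only with the tongs, and do not push the other kitchen things about.

Things in the scene. Friction and masses are not known exactly. Their poses are not given: they have to be found in the camera images.
- board: Wooden board, 160 (its x) x 130 (its y) x 18 mm thick, fixed flat on the worktop; origin at the centre of its underside, z up. Two recesses in its top, each 10 mm deep (floor 8 mm above the worktop): round, 52 mm across, 45 mm from the centre towards -x; oblong (rectangular), 46 mm along x by 92 mm along y, 40 mm from the centre towards +x.
- board_hole0 (a point): Centre of the round recess at the level of the board's top (18 mm above the worktop); axes as the board.
- board_hole1 (a point): Centre of the oblong recess at the level of the board's top; axes as the board.
- jar: Small round pale jar with a brown cork-like lid, 46 mm across, 57 mm high, upright on the worktop; origin at the centre of its underside, z up. Fits the round recess with 3 mm all round.
- slab: White ceramic slab, 110 x 100 x 12 mm thick, fixed flat on the worktop; the roll lies on it; origin at the centre of its underside.
- roll: Golden-brown rigid bread roll with three pale slits, 76 mm long (its x), 40 mm wide (its y), 34 mm high, rounded; about 65 g. Origin at the centre of its flat underside, z up. It starts on the slab with its long axis pointing away from the robot within about 30 degrees.
- roll_mid (a point): Middle of the roll, 17 mm above its underside.
- tongs: Steel spring tongs, 220 mm long, 28 mm high, 130 g, lying on the worktop, arms side by side, opening sideways. This body is the left arm with the pivot; the right arm hinges on it. Origin at the underside, midway between the black grip pads and within 15 mm of the centre of mass; x points to the jaws (96 mm ahead of it; the pivot is 90 mm behind), y to the left arm, z up.
- tongs_grip (a point): Where to grip the tongs: 14 mm above their underside, midway between the black grip pads, across tongs y. Pads are 66 mm long, 28 mm high, 52 mm over their outer faces when open, 42 mm when closed on the roll (then parallel).
- tongs_arm (a joint): Closing angle: 0 = open (about 60 mm between the jaws, held by a preloaded spring), 0.28 rad = fully closed, about 0.11 on the roll. The jaws close 2 mm per 1 mm at the pads; the spring yields at about 7 N per pad and takes about 10 N near closed. The tongs' middle line is turned from tongs x by half this angle about +z.
- jaw_left (a point): Middle of the inner face of the left jaw (jaw plate 42 mm long, 25 mm high).
- jaw_right (a point): Middle of the inner face of the right jaw, on the hinged arm. Halfway between this and jaw_left is where the roll's middle belongs.
- peeler: Yellow-handled peeler, 170 x 25 x 18 mm, near the front edge; a bystander to leave alone; origin at the centre of its underside.
- spoon: Teaspoon, 130 x 26 x 11 mm, near the front edge; a bystander to leave alone; origin at the centre of its underside.
- tape: Roll of beige tape, 104 mm across, 25 mm high, at the right; a bystander to leave alone; origin at the centre of its underside.
- tea_light: Tea light, 38 mm across, 15 mm high, at the back; a bystander to leave alone; origin at the centre of its underside.
- spice_tall: Spice jar, 42 mm across, 106 mm high, at the back; a bystander to leave alone; origin at the centre of its underside.
- pepper: Brown pepper mill, 58 mm across, 170 mm high, at the back; a bystander to leave alone; origin at the centre of its underside.
- pill_bottle: Small white bottle, 36 mm across, 65 mm high, at the right; a bystander to leave alone; origin at the centre of its underside.
- jam: Jar of jam, 65 mm across, 94 mm high, at the right; a bystander to leave alone; origin at the centre of its underside.
Mind the look-alikes: they are no part of the job. Leave any green or turquoise look-alike of the roll alone.

How it is judged (in metres and radians):
On the way, in this order (a step that is already met when the one before it is completed fails the run):
1. The jar stands upright in the round recess and has been let go (horizontal distance between jar and board_hole0 below 0.006 m and z of jar in the frame of board_hole0 below -0.007 m and angle between jar's own z axis and vertical below 0.1 rad and contact force between the fingers and jar below 0.1 N and linear speed of jar below 0.02 m/s), for 0.2 s.
2. The roll is lifted off the slab in the squeezed tongs (contact force between tongs and roll above 1 N and contact force between the fingers and tongs above 1 N and contact force between each of slab, board, jar, the arm and roll below 0.05 N and height (world z) of roll_mid above 0.05 m and value of joint tongs_arm above 0.04 rad), for 0.2 s.
At the end, for the whole second after the job is handed in: Jar upright and let go in the round recess (within 6 mm of its centre, base 7 mm or more below the board's top). The gripped tongs alone hold the roll, at rest, its middle within 40 mm (seen from above) of the oblong recess's centre and at least 75 mm above the worktop (all of step 1 and contact force between tongs and roll above 1 N and contact force between the fingers and tongs above 1 N and contact force between each of slab, board, jar, the arm and roll below 0.05 N and value of joint tongs_arm above 0.04 rad and height (world z) of roll_mid above 0.075 m and horizontal distance between roll_mid and board_hole1 below 0.04 m and linear speed of roll below 0.05 m/s and distance between roll_mid and jaw_left below 0.06 m and distance between roll_mid and jaw_right below 0.06 m); the arm keeps its last pose, push and grip.
It fails at once if The gripper or arm touches the roll (contact force between any of the fingers, the arm and roll above 0.5 N).
It fails at once if One of the other kitchen things is pushed more than 4 cm or knocked over (distance of any of peeler, spoon, tape, tea_light, spice_tall, pepper, pill_bottle, jam from where it was at the start of the episode above 0.04 m or angle between any of spice_tall, pepper, pill_bottle, jam's own z axis and vertical above 0.6 rad).
It also fails if it takes over 48 s, if anything falls off the work surface, if the arm or the gripper's body presses on something with over 40 N, if the wrist force passes 120 N, or if a joint passes its speed limit or range.

## Working session

There is one attempt and no reset: what is moved stays moved. The work goes in short steps, Python scripts to look and compute and a tool call to move; the robot and the scene stay as the last step left them, time stands still between calls to the robot, and variables do not carry over. Pictures are saved under pics/ and viewed, at most 12 in all, crops included, and the job is handed in when it is done.

Besides the shell and the picture viewer there is one more tool, called after "Emit:" as name(argument=value, ...) on one line, values as JSON. apply_moves: Moves the arm, as the interface text tells. Its arguments: {"type":"object","properties":{"moves":{"type":"string"},"jaw":{"type":"number"},"squeeze":{"type":"number"}},"required":["moves"]}

```bash
mkdir -p pics
python3 - <<'E'
from rig import r
import cv2
for n in("scene","top"):
    p=r.camera_params(n);print(n,p)
    im=r.grab_frame(n);cv2.imwrite(f"pics/{n}0.png",im[:,:,::-1])
s=r.state();print(s["clock"],s["position"],s["tool_rot"],s["gripper_width"])
E
```

```text
scene {'vertical_fov': 47.61554928420722, 'cx': 319.33126274020475, 'cy': 243.09333336199487, 'R': array([[-0.93251774, -0.3607239 ,  0.01699776],
       [-0.29356795,  0.72981829, -0.61740029],
       [ 0.21030577, -0.58072673, -0.78646548]]), 't': array([0.4763556 , 0.22715796, 1.08015159])}
top {'vertical_fov': 47.646314412970376, 'cx': 321.30971419034086, 'cy': 247.87011766872808, 'R': array([[-0.02056131, -0.99944706,  0.02613065],
       [-0.99760595,  0.01878335, -0.06655486],
       [ 0.06602724, -0.02743655, -0.99744054]]), 't': array([-0.08170265,  0.53090659,  1.17094599])}
0.1 [0.21771164 0.61197544 0.30196038] [[-9.42181300e-01  3.35103293e-01 -4.24553286e-04]
 [ 3.35103550e-01  9.42180160e-01 -1.46845850e-03]
 [-9.20795960e-05 -1.52582345e-03 -9.99998832e-01]] 0.08806604990373845
```

View pics/scene0.png

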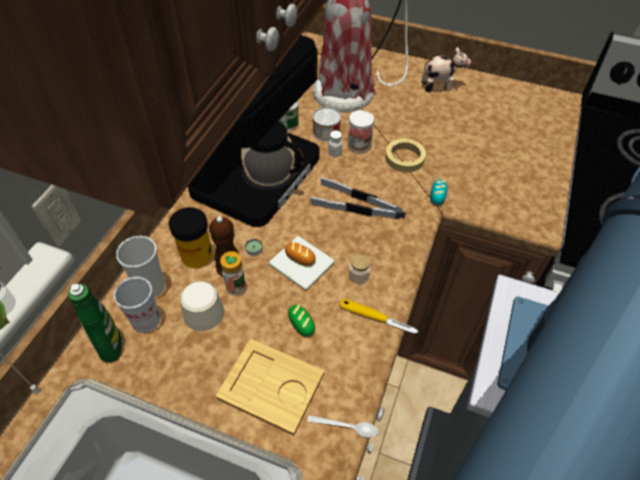

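View pics/top0.png

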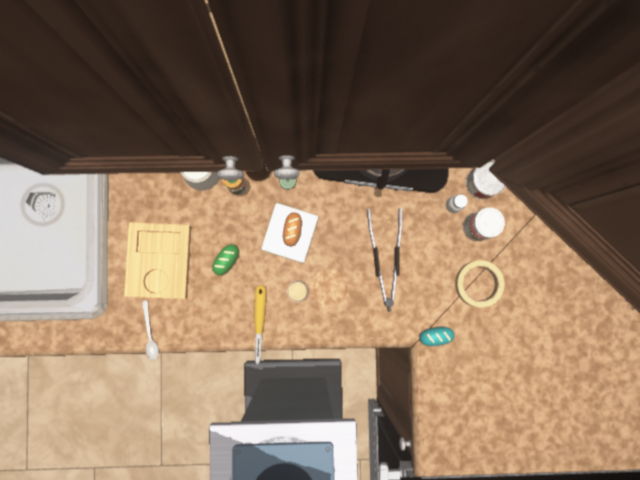

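Candidates:
- Jar: the pale jar with a brown lid at scene (359,269) / top (298,291). The white pot at scene (202,305), the spice jar at (232,272) and the tins at (326,124) and (361,131) could be taken for it.
- Roll: the golden-brown one at scene (300,253) / top (292,229). The green one at top (226,260) and the turquoise one at top (437,337) are look-alikes.
- Tongs: top (385,260). Board: top (158,261).

I choose by the descriptions and check with one crop.

```bash
cat > h.py <<'E'
import numpy as np, cv2
from rig import r
P={n:r.camera_params(n) for n in("scene","top")}
def f(n): return 240/np.tan(np.radians(P[n]["vertical_fov"]/2))
def ray(n,uv):
    p=P[n];d=p["R"].T@np.array([(uv[0]-p["cx"])/f(n),(uv[1]-p["cy"])/f(n),1]);return -p["R"].T@p["t"],d/np.linalg.norm(d)
def cast(n,uv,z):
    o,d=ray(n,uv);return o+d*(z-o[2])/d[2]
def tri(a,b):
    (o1,d1),(o2,d2)=ray("scene",a),ray("top",b)
    s=np.linalg.lstsq(np.c_[d1,-d2],o2-o1,rcond=None)[0]
    p,q=o1+s[0]*d1,o2+s[1]*d2
    return (p+q)/2,np.linalg.norm(p-q)
def proj(n,X):
    p=P[n];c=p["R"]@np.array(X)+p["t"];return c[:2]/c[2]*f(n)+[p["cx"],p["cy"]]
def cont(im,box,lo,hi,k=0):
    x0,y0,x1,y1=box;h=cv2.cvtColor(im[y0:y1,x0:x1],cv2.COLOR_RGB2HSV)
    m=cv2.inRange(h,np.array(lo),np.array(hi))
    if k: m=cv2.morphologyEx(m,cv2.MORPH_CLOSE,np.ones((k,k),np.uint8))
    cs=cv2.findContours(m,cv2.RETR_EXTERNAL,cv2.CHAIN_APPROX_NONE)[0]
    return sorted([c+[x0,y0] for c in cs if len(c)>4],key=cv2.contourArea,reverse=True)
def cen(c): m=cv2.moments(c);return np.array([m["m10"],m["m01"]])/m["m00"]
E
python3 - <<'E'
import cv2,numpy as np
s=cv2.imread("pics/scene0.png");t=cv2.imread("pics/top0.png")
z=lambda i,k:cv2.resize(i,None,fx=k,fy=k,interpolation=cv2.INTER_CUBIC)
a=z(t[195:315,120:320],4)          #800x480
cv2.imwrite("pics/cropT.png",a)
b=np.hstack([z(t[200:315,350:420],4)[:460], z(s[170:290,265:395],4)[:460]])
cv2.imwrite("pics/cropB.png",b[:, :800])
E
```

```text
(no output)
```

View pics/cropT.png

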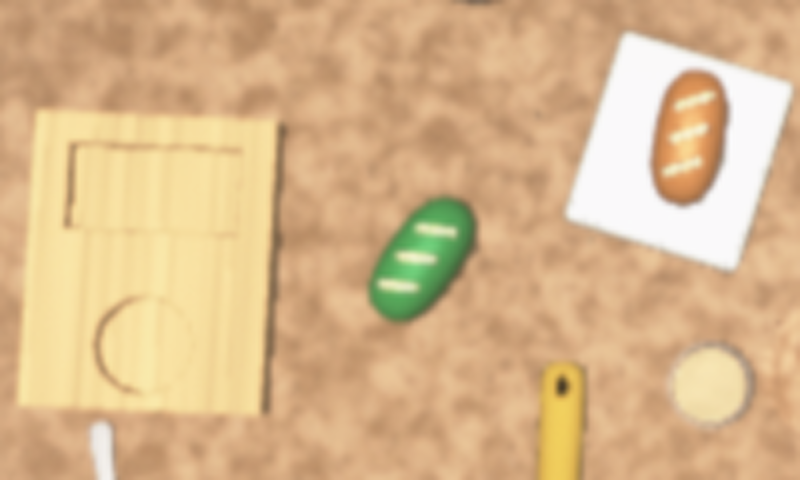

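View pics/cropB.png

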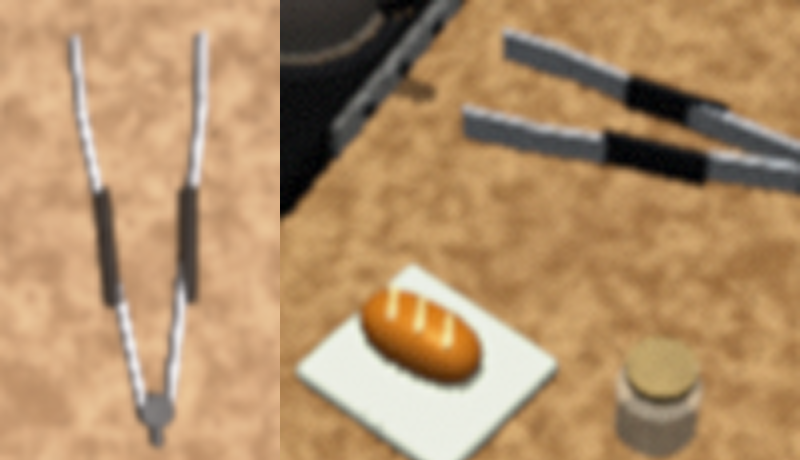

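The crops confirm the choice: jar lid at top (298,291), golden roll at top (292.5,229.5), round recess at about top (157,281), oblong recess at about top (159,242), and tongs with black pads at top (376,262) and (397,262), jaws up (+x). Now measuring.

```bash
cat > m.py <<'E'
from h import *
s=cv2.imread("pics/scene0.png")[:,:,::-1].copy();t=cv2.imread("pics/top0.png")[:,:,::-1].copy()
np.set_printoptions(precision=4,suppress=True)
hv=lambda im,u,v:cv2.cvtColor(im,cv2.COLOR_RGB2HSV)[v,u]
print("hsv board",hv(t,150,230),hv(s,270,400),"lid",hv(t,298,291),hv(s,360,262),"roll",hv(t,292,240),hv(s,300,262),"pad",hv(t,376,262),hv(s,347,208),"table",hv(t,210,290),hv(s,330,330))
# board
bt=cont(t,(110,205,205,312),(17,60,150),(30,255,255),3)[0];bs=cont(s,(205,330,335,440),(17,60,120),(30,255,255),3)[0]
for n,c in(("top",bt),("scene",bs)):
    print(n,"board",cv2.contourArea(c),cv2.minAreaRect(c))
lt=cont(t,(284,277,313,307),(0,0,0),(180,255,255)) # placeholder
E
python3 m.py
```

```text
hsv board [ 19  99 234] [ 21 126 238] lid [ 21  73 245] [ 20 114 188] roll [ 13 150 221] [ 15 220  87] pad [11 54 66] [128  64  16] table [ 14 105 207] [ 17 125 200]
top board 4501.0 ((156.49481201171875, 260.37213134765625), (62.70920181274414, 75.35733032226562), 2.436648368835449)
scene board 9643.0 ((269.5, 384.5), (109.0, 129.0), 90.0)
```

```bash
cat > m.py <<'E'
from h import *
s=cv2.imread("pics/scene0.png")[:,:,::-1].copy();t=cv2.imread("pics/top0.png")[:,:,::-1].copy()
np.set_printoptions(precision=4,suppress=True)
def quad(c):
    h=cv2.convexHull(c);e=.02
    for e in np.arange(.01,.2,.005):
        q=cv2.approxPolyDP(h,e*cv2.arcLength(h,True),True)
        if len(q)<=4: break
    return q[:,0].astype(float)
def order(q,n,z):
    w=np.array([cast(n,p,z)[:2] for p in q]);a=np.arctan2(*(w-w.mean(0)).T[::-1]);return q[np.argsort(a)]
def fitq(c,q):  # refine sides by line fits
    L=[];pts=c[:,0].astype(float);n=len(q)
    for i in range(n):
        a,b=q[i],q[(i+1)%n];d=(b-a)/np.linalg.norm(b-a);u=(pts-a)@d;v=(pts-a)@[-d[1],d[0]]
        k=(abs(v)<2.5)&(u>.1*np.linalg.norm(b-a))&(u<.9*np.linalg.norm(b-a))
        vx,vy,x,y=cv2.fitLine(pts[k].astype(np.float32),cv2.DIST_HUBER,0,.01,.01).ravel();L.append(np.cross([x,y,1],[x+vx,y+vy,1]))
    r_=[np.cross(L[i-1],L[i]) for i in range(n)];return np.array([p[:2]/p[2] for p in r_])
for nm,bt_,bs_,z in(("board",cont(t,(110,205,205,312),(17,60,150),(30,255,255),3)[0],cont(s,(212,335,330,435),(19,60,205),(30,255,255),5)[0],.018),
                ("slab",cont(t,(258,198,325,268),(0,0,200),(180,45,255),5)[0],cont(s,(265,232,340,292),(0,0,170),(180,45,255),5)[0],.012)):
    qt=order(quad(bt_),"top",z);qs=order(quad(bs_),"scene",z);qt,qs=fitq(bt_,qt),fitq(bs_,qs)
    print(nm,len(qt),len(qs));w=np.array([cast("top",p,z)for p in qt]);w2=np.array([cast("scene",p,z)for p in qs])
    for q in (w,w2):
        print(" corners",q[:,:2].ravel(),"c",q.mean(0)[:2],"sides",np.linalg.norm(q-np.roll(q,-1,0),axis=1),"ang",[np.degrees(np.arctan2(*(q[(i+1)%4]-q[i])[1::-1])) .round(1) for i in range(4)])
    if len(qt)==len(qs): print(" tri",[(tri(a,b)[0].round(4),round(tri(a,b)[1],4)) for a,b in zip(qs,qt)])
rt=cont(t,(275,208,312,250),(5,90,60),(30,255,255),5)[0];rs=cont(s,(280,238,322,270),(5,110,40),(30,255,255),5)[0]
for n,c in(("top",rt),("scene",rs)): print("roll",n,cen(c),cv2.minAreaRect(c),cast(n,cen(c),.027))
print("roll tri",tri(cen(rs),cen(rt)))
# jar lid top
hs=cv2.cvtColor(s,cv2.COLOR_RGB2HSV);ht=cv2.cvtColor(t,cv2.COLOR_RGB2HSV)
ls=cont(s,(345,252,372,285),(15,85,120),(30,255,255),3);lt=cont(t,(284,277,313,307),(17,40,180),(30,90,255),3)
print("lid",[(cv2.contourArea(c),cen(c)) for c in ls[:2]+lt[:2]])
(a,ra),(b,rb)=cv2.fitEllipse(ls[0])[:2],cv2.fitEllipse(lt[0])[:2];print(a,ra,b,rb,tri(a,b),cast("top",b,.057),cast("scene",a,.057))
for n,im,bx in(("top",t,(365,240,405,285)),("scene",s,(335,185,395,222))):
    for c in cont(im,bx,(0,0,0),(180,255,85 if n=="top" else 50),3)[:3]:
        print("pad",n,cv2.contourArea(c),cen(c),cv2.minAreaRect(c),cast(n,cen(c),.028 if n=="top" else .014))
E
python3 m.py
```

```text
board 4 4
 corners [0.425  0.2042 0.5843 0.1961 0.5939 0.3268 0.434  0.3359] c [0.5093 0.2658] sides [0.1594 0.1311 0.1602 0.1321] ang [np.float64(-2.9), np.float64(85.8), np.float64(176.7), np.float64(-93.9)]
 corners [0.4247 0.2065 0.5816 0.1963 0.59   0.3247 0.4318 0.3345] c [0.507  0.2655] sides [0.1573 0.1287 0.1585 0.1282] ang [np.float64(-3.7), np.float64(86.3), np.float64(176.4), np.float64(-93.2)]
 tri [(array([0.4251, 0.205 , 0.0146]), np.float64(0.0002)), (array([0.5832, 0.196 , 0.0168]), np.float64(0.0024)), (array([0.5917, 0.3256, 0.0195]), np.float64(0.0043)), (array([0.4328, 0.3352, 0.0193]), np.float64(0.0025))]
slab 4 4
 corners [ 0.4989 -0.0518  0.6007 -0.0863  0.6321  0.0063  0.5298  0.0404] c [ 0.5654 -0.0229] sides [0.1075 0.0978 0.1078 0.0972] ang [np.float64(-18.7), np.float64(71.3), np.float64(161.6), np.float64(-108.5)]
 corners [ 0.4958 -0.05    0.5964 -0.0812  0.6281  0.0083  0.5259  0.0423] c [ 0.5616 -0.0202] sides [0.1053 0.0949 0.1078 0.0971] ang [np.float64(-17.2), np.float64(70.5), np.float64(161.6), np.float64(-108.0)]
 tri [(array([ 0.4978, -0.0521,
[... 841 characters left out ...]
[ 0.4365, -0.0372,  0.0296]), np.float64(0.00013627167806021484)) [ 0.4367 -0.0378  0.057 ] [ 0.4321 -0.0179  0.057 ]
pad top 48.5 [376.0997 261.7182] ((376.03582763671875, 261.5545959472656), (27.16558837890625, 2.862610101699829), 83.2901611328125) [ 0.4962 -0.2104  0.028 ]
pad top 46.5 [396.1971 258.1649] ((396.5, 260.0), (26.0, 3.0), 90.0) [ 0.5031 -0.2545  0.028 ]
pad scene 146.0 [358.5342 209.1849] ((358.57366943359375, 209.1758575439453), (26.372909545898438, 6.737280368804932), 12.804265975952148) [ 0.4929 -0.2118  0.014 ]
pad scene 96.5 [359.0328 194.7841] ((359.8000183105469, 195.10000610351562), (19.289892196655273, 6.640782833099365), 18.434947967529297) [ 0.5067 -0.2568  0.014 ]
```

Emit:
apply_moves(moves="0 0 0 -0.114;0 0 0 -0.114;0 0 0 -0.114;-0.02 -0.03 0 0;-0.02 -0.03 0 0;-0.02 -0.03 0 0;-0.02 -0.03 0 0;-0.02 -0.03 0 0;-0.02 -0.03 0 0;-0.02 -0.03 0 0", jaw=1, squeeze=20)

```text
clock: 0.93
position: [0.3585, 0.4006, 0.3025]
tool_rot: [[-1.0, -0.0, -0.0], [-0.0, 1.0, -0.0], [0.0, -0.0, -1.0]]
ft_force: [0.5, -0.1, 0.2]
gripper_width: 0.0884
grip_force: 0.0
```

Run:
```python
from h import *
np.set_printoptions(precision=4,suppress=True)
print(r.state()["position"],r.state()["tool_rot"],r.state()["joint_pos"])
# jar triangulation
s=cv2.imread("pics/scene0.png")[:,:,::-1].copy();t=cv2.imread("pics/top0.png")[:,:,::-1].copy()
h=cv2.cvtColor(s,cv2.COLOR_RGB2HSV)
print(h[255:282:2,360]);print(h[262,346:376:2])
print(proj("scene",[.4367,-.0378,.057]),proj("scene",[.4367,-.0378,0]),tri((360.2,262),(297.2,290.9)))
```

```text
[0.3585 0.4006 0.3025] [[-1.     -0.0003 -0.0003]
 [-0.0003  1.     -0.0004]
 [ 0.0003 -0.0004 -1.    ]] [-51.4525  19.8503  -1.8977 105.2054   0.7888  54.9837  36.3261]
[[ 20 114 184]
 [ 20 114 188]
 [ 20 113 187]
 [ 20 111 186]
 [ 20 112 191]
 [ 20 112 196]
 [ 20 111 191]
 [ 20 124 105]
 [ 20  69 119]
 [ 20  51 159]
 [ 19  56 136]
 [ 17  75 109]
 [ 18  76 111]
 [ 17  74 111]]
[[ 17 121 200]
 [ 16 119 201]
 [ 16  91 182]
 [ 20 111 174]
 [ 20 113 189]
 [ 20 111 191]
 [ 20 111 190]
 [ 20 114 188]
 [ 20 111 189]
 [ 19 111 186]
 [ 20 112 182]
 [ 20 107 184]
 [ 17 124 181]
 [ 16 135 181]
 [ 16 130 185]]
[358.966  260.2187] [357.0364 275.6089] (array([ 0.4353, -0.0387,  0.0505]), np.float64(0.003029727713668632))
```

Emit:
apply_moves(moves="-0.018 -0.03 0 0;-0.018 -0.03 0 0;-0.018 -0.03 0 0;-0.018 -0.03 0 0;-0.018 -0.03 0 0;0.0015 -0.032 0.011 0;0.0015 -0.032 0.011 0;0.0015 -0.032 0.011 0;0.0015 -0.032 0.011 0;0.0015 -0.032 0.011 0")

```text
clock: 1.77
position: [0.44, 0.0909, 0.2472]
tool_rot: [[-1.0, -0.0, -0.0], [-0.0, 1.0, -0.0], [0.0, -0.0, -1.0]]
ft_force: [0.1, 0.3, 0.2]
gripper_width: 0.088
grip_force: 0.0
```

Emit:
apply_moves(moves="0.0015 -0.032 0.011 0;0.0015 -0.032 0.011 0;0.0015 -0.032 0.011 0;0.0015 -0.032 0.011 0;0 0 0 0;0 0 0 0")

```text
clock: 2.27
position: [0.4338, -0.0372, 0.2032]
tool_rot: [[-1.0, 0.004, -0.002], [0.004, 1.0, -0.001], [0.002, -0.001, -1.0]]
ft_force: [-0.3, 0.8, 0.2]
gripper_width: 0.0882
grip_force: 0.0
```

Emit:
apply_moves(moves="-0.001 0 0.024 0;-0.001 0 0.024 0;-0.001 0 0.024 0;0 0 0.024 0;0 0 0.023 0;0 0 0 0;0 0 0 0")

```text
clock: 2.85
position: [0.4372, -0.0344, 0.0845]
tool_rot: [[-1.0, -0.002, -0.002], [-0.002, 1.0, 0.001], [0.002, 0.001, -1.0]]
ft_force: [-0.2, 0.0, 0.6]
gripper_width: 0.0882
grip_force: 0.0
```

Emit:
apply_moves(moves="0 0 0 0;0 0 0 0;0 0 0 0;0 0 0 0;0 0 0 0;0 0 0 0;0 0 0 0;0 0 0 0", jaw=-1, squeeze=15)

```text
clock: 3.52
position: [0.4377, -0.0357, 0.085]
tool_rot: [[-1.0, -0.0, 0.0], [-0.0, 1.0, -0.0], [-0.0, -0.0, -1.0]]
ft_force: [-1.4, 0.6, 4.5]
gripper_width: 0.0458
grip_force: 15.0
```

Emit:
apply_moves(moves="0 0 -0.015 0;0 0 -0.025 0;0 0 -0.025 0;0 0 -0.015 0;-0.0025 0.03 0 0;-0.0025 0.03 0 0;-0.0025 0.03 0 0;-0.0025 0.03 0 0;-0.0025 0.03 0 0;-0.0025 0.03 0 0")

```text
clock: 4.35
position: [0.4521, 0.1458, 0.1646]
tool_rot: [[-1.0, -0.0, -0.001], [-0.0, 1.0, -0.0], [0.001, -0.0, -1.0]]
ft_force: [-0.9, -0.3, -0.8]
gripper_width: 0.0459
grip_force: 15.0
```

Emit:
apply_moves(moves="-0.0025 0.03 0 0;-0.0025 0.03 0 0;-0.0025 0.03 0 0;-0.0025 0.03 0 0;0 0.004 0.02 0;0 0 0.02 0;0 0 0.015 0;0 0 0 0;0 0 0 0")

```text
clock: 5.1
position: [0.4618, 0.2679, 0.1091]
tool_rot: [[-1.0, -0.0, -0.002], [-0.0, 1.0, -0.001], [0.002, -0.001, -1.0]]
ft_force: [0.0, -0.4, -0.7]
gripper_width: 0.0457
grip_force: 15.0
```

Run:
```python
from h import *
print(r.state()["clock"],r.state()["position"],r.state()["joint_pos"])
for n in("scene","top"): 
    im=r.grab_frame(n)[:,:,::-1];cv2.imwrite(f"pics/{n}1.png",im)
    if n=="scene":a=im[330:450,195:355]
    else: b=im[205:325,100:220]
z=lambda i,k:cv2.resize(i,None,fx=k,fy=k,interpolation=cv2.INTER_CUBIC)
cv2.imwrite("pics/c1.png",cv2.resize(np.hstack([z(a,4),z(b,4)]),None,fx=.7,fy=.7))
```

```text
5.1 [0.46183607 0.2679377  0.10907003] [-39.74487708  36.69001467   6.18868869 112.36045345  -7.08369699
  31.44126282  61.28810176]
```

View pics/c1.png

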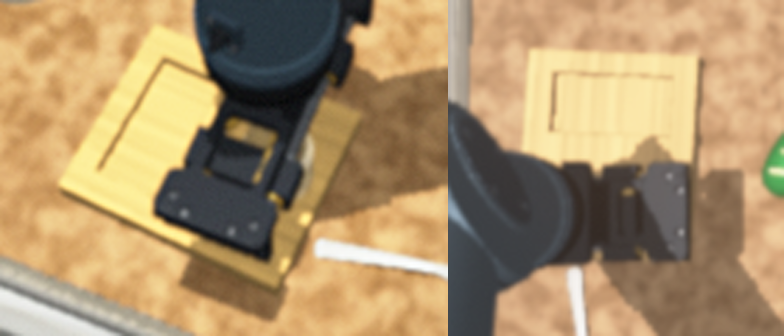

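The gripper hides the jar, so I measure the recesses directly from the first pictures.

Run:
```python
from h import *
np.set_printoptions(precision=4,suppress=True)
t=cv2.imread("pics/top0.png")[:,:,::-1].copy();s=cv2.imread("pics/scene0.png")[:,:,::-1].copy()
c0=np.array([.4631,.2685]);th=np.radians(-3.6);X=np.array([np.cos(th),np.sin(th)]);Y=np.array([-X[1],X[0]])
# dark rim pixels: local darkness vs. median, cast to the board top, in board axes about the assumed round centre
for n,im in(("top",t),("scene",s)):
    g=cv2.cvtColor(cv2.resize(im,None,fx=4,fy=4,interpolation=cv2.INTER_CUBIC),cv2.COLOR_RGB2GRAY).astype(float)
    d=cv2.medianBlur(g.astype(np.uint8),51)-g
    for nm,o,R in(("round",c0,True),("oblong",c0+.085*X,False)):
        pts=[]
        for a in np.arange(0,360,6):
            v=np.cos(np.radians(a))*X+np.sin(np.radians(a))*Y
            if R: rr=np.arange(.019,.0325,.00025)
            else:
                k=min(.023/max(abs(np.cos(np.radians(a))),1e-6),.046/max(abs(np.sin(np.radians(a))),1e-6));rr=k+np.arange(-.006,.006,.00025)
            val=[d[tuple(np.round((proj(n,[*(o+q*v),.018])+.5)*4-.5).astype(int)[::-1])] for q in rr]
            i=int(np.argmax(val))
            if val[i]>18: pts.append(np.r_[a,rr[i],rr[i]*np.cos(np.radians(a)),rr[i]*np.sin(np.radians(a))])
        pts=np.array(pts);
        if len(pts)<5: print(n,nm,len(pts));continue
        if R:
            A=np.c_[2*pts[:,2:],np.ones(len(pts))];x=np.linalg.lstsq(A,(pts[:,2:]**2).sum(1),rcond=None)[0]
            print(n,"round",len(pts),"angles",pts[:,0].astype(int),"centre offs (board axes)",x[:2],"r",np.sqrt(x[2]+x[:2]@x[:2]))
        else:
            p=pts[:,2:];print(n,"oblong sides +x,-x,+y,-y",[np.median(q) if len(q) else None for q in(p[(p[:,0]>.017)&(abs(p[:,1])<.038),0],p[(p[:,0]<-.017)&(abs(p[:,1])<.038),0],p[(p[:,1]>.04)&(abs(p[:,0])<.017),1],p[(p[:,1]<-.04)&(abs(p[:,0])<.017),1])])
```

```text
top round 28 angles [ 12  18  24  30  36  42  48  54  60  66  72  78  84  90  96 102 108 114
 120 126 132 138 144 150 156 162 168 174] centre offs (board axes) [ 0.0015 -0.0005] r 0.0252181309666436
top oblong sides +x,-x,+y,-y [np.float64(0.02424315236921035), None, np.float64(0.0445327785988993), None]
scene round 31 angles [  0   6  12  18  24  30 210 216 222 228 234 240 246 252 258 264 270 276
 282 288 294 300 306 312 318 324 330 336 342 348 354] centre offs (board axes) [-0.0024  0.002 ] r 0.025691330965528454
scene oblong sides +x,-x,+y,-y [np.float64(0.019914127425464518), None, None, np.float64(-0.04362235870926212)]
```

Emit:
apply_moves(moves="-0.004 0.0015 0 0;0 0 0 0;0 0 0.004 0;0 0 0.004 0;0 0 0.004 0;0 0 0.002 0;0 0 0 0")

```text
clock: 5.78
position: [0.466, 0.2697, 0.095]
tool_rot: [[-1.0, -0.0, -0.001], [-0.0, 1.0, -0.001], [0.001, -0.001, -1.0]]
ft_force: [-0.4, -0.1, -1.0]
gripper_width: 0.0455
grip_force: 15.0
```

Emit:
apply_moves(moves="0 0 0.002 0;0 0 0.001 0;0 0 0 0")

```text
clock: 6.03
position: [0.4665, 0.27, 0.093]
tool_rot: [[-1.0, -0.0, -0.0], [-0.0, 1.0, 0.0], [0.0, 0.0, -1.0]]
ft_force: [-1.6, -0.3, 4.1]
gripper_width: 0.0457
grip_force: 15.0
```

Emit:
apply_moves(moves="0 0 0 0;0 0 0 0;0 0 0 0;0 0 0 0;0 0 0 0;0 0 0 0", jaw=1)

```text
clock: 6.53
position: [0.4665, 0.2699, 0.0927]
tool_rot: [[-1.0, -0.0, 0.0], [-0.0, 1.0, -0.0], [-0.0, -0.0, -1.0]]
ft_force: [0.1, -0.5, 0.2]
gripper_width: 0.0833
grip_force: 0.0
```

Emit:
apply_moves(moves="0 0 -0.015 0;0 0 -0.03 0;0 0 -0.03 0;0 0 -0.03 0;0 -0.03 0 0;0 -0.03 0 0;0 -0.03 0 0;0 -0.03 0 0;0 -0.03 0 0;0 -0.03 0 0")

```text
clock: 7.37
position: [0.4663, 0.0886, 0.1979]
tool_rot: [[-1.0, -0.0, 0.0], [-0.0, 1.0, 0.0], [-0.0, 0.0, -1.0]]
ft_force: [0.7, -0.1, -0.7]
gripper_width: 0.0882
grip_force: 0.0
```

Emit:
apply_moves(moves="0 -0.03 0 0;0 -0.03 0 0;0 -0.03 0 0;0 -0.03 0 0;0 -0.03 0 0;0 -0.03 0 0;0 0 0 0")

```text
clock: 7.95
position: [0.466, -0.0963, 0.1981]
tool_rot: [[-1.0, 0.008, 0.001], [0.008, 1.0, -0.003], [-0.001, -0.003, -1.0]]
ft_force: [0.1, -0.2, 0.8]
gripper_width: 0.0884
grip_force: 0.0
```

Run:
```python
from h import *
print(r.state()["clock"],r.state()["position"],r.state()["joint_pos"])
for n in("scene","top"): 
    im=r.grab_frame(n)[:,:,::-1];cv2.imwrite(f"pics/{n}2.png",im)
    if n=="scene":a=im[330:450,205:345]
    else: b=im[205:325,110:210];T=im
z=lambda i,k:cv2.resize(i,None,fx=k,fy=k,interpolation=cv2.INTER_CUBIC)
c=z(np.hstack([a,b]),3.3)
d=cv2.resize(T[190:330,90:430],(c.shape[1],int(140*c.shape[1]/340)))
cv2.imwrite("pics/c2.png",cv2.resize(np.vstack([c,d]),None,fx=.8,fy=.8))
```

```text
7.95 [ 0.46602665 -0.096322    0.1980729 ] [ -3.27912844  23.298766    11.48493566 119.28615243  -7.07729449
  37.97771968 102.43152013]
```

View pics/c2.png

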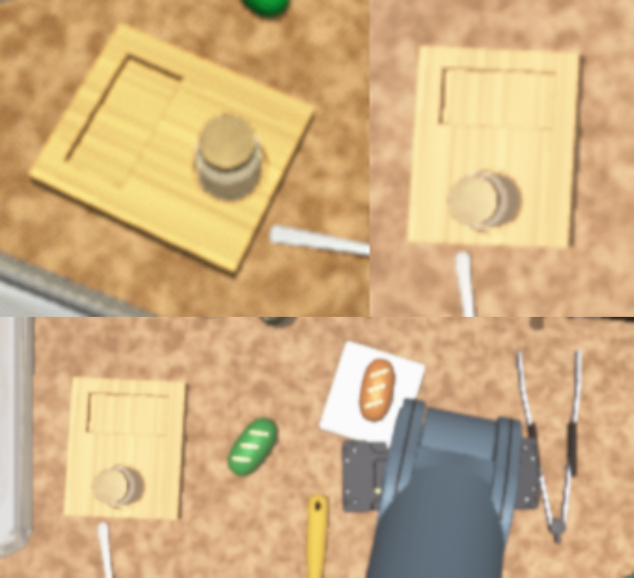

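The jar is seated in the recess in both views (scene crop (228,155), top crop (485,200)), and contact with the floor came at the expected height. Next I measure the tongs in both views, with the roll axis.

Run:
```python
from h import *
np.set_printoptions(precision=4,suppress=True)
q=lambda u,v:((u+.5)/4-.5+350,(v+.5)/4-.5+200)
e=lambda u,v:((u-280+.5)/4-.5+265,(v+.5)/4-.5+170)
T=dict(padL=q(106.5,246),padR=q(188.5,244.5),tipL=q(75,37),tipR=q(203,33),piv=q(157,410))
S=dict(padL=e(655,157),padR=e(675,100),tipL=e(463,123),tipR=e(503,46))
for k in S: print(k,"tri",*tri(S[k],T[k]),"top.02",cast("top",T[k],.02)[:2],"scene.014",cast("scene",S[k],.014)[:2])
print("piv",cast("top",T["piv"],.02))
t=cv2.imread("pics/top0.png")[:,:,::-1].copy()
c=cont(t,(275,208,312,250),(5,90,60),(30,255,255),7)[0]
(cx,cy),(a,b),an=cv2.fitEllipse(c);print("roll",cx,cy,a,b,an)
d=np.array([np.cos(np.radians(an+90)),np.sin(np.radians(an+90))])
p,m=cast("top",np.array([cx,cy])+10*d,.029),cast("top",np.array([cx,cy])-10*d,.029)
print((p+m)/2,"axis deg",np.degrees(np.arctan2(*(m-p)[1::-1])))
```

```text
padL tri [ 0.4959 -0.2132  0.0128] 0.0043689761238722155 top.02 [ 0.4978 -0.2118] scene.014 [ 0.4935 -0.2126]
padR tri [ 0.497  -0.2574  0.018 ] 0.001666156790864262 top.02 [ 0.4977 -0.2568] scene.014 [ 0.4971 -0.2613]
tipL tri [ 0.6131 -0.1992  0.0089] 0.003333154230735819 top.02 [ 0.6132 -0.1975] scene.014 [ 0.6097 -0.1952]
tipR tri [ 0.6146 -0.271   0.0069] 0.002988175489189571 top.02 [ 0.6142 -0.2684] scene.014 [ 0.6107 -0.2647]
piv [ 0.4079 -0.2369  0.02  ]
roll 294.92236328125 225.64207458496094 19.70073890686035 41.11887741088867 31.633371353149414
[ 0.578  -0.0355  0.029 ] axis deg -32.48310518617445
```

Emit:
apply_moves(moves="-0.006 -0.028 0 -0.02;-0.006 -0.028 0 0;-0.006 -0.028 0 0;-0.006 -0.028 0 0;-0.006 -0.027 0 0;0 0 0 0;0 0 0 0")

```text
clock: 8.63
position: [0.4991, -0.2283, 0.1975]
tool_rot: [[-1.0, -0.02, -0.0], [-0.02, 1.0, 0.0], [0.0, 0.0, -1.0]]
ft_force: [0.0, 1.4, 1.0]
gripper_width: 0.0879
grip_force: 0.0
```

Run:
```python
from h import *
np.set_printoptions(precision=4,suppress=True)
t=cv2.imread("pics/top2.png")[:,:,::-1].copy();s=cv2.imread("pics/scene0.png")[:,:,::-1].copy()
for n,im,b in(("top",t,(262,200,320,258)),("scene",s,(272,236,330,285))):
    for lo in(100,130):
        cs=cont(im,b,(5,lo,50),(22,255,255),1)
        pts=np.vstack([cv2.convexHull(c) for c in cs if cv2.contourArea(c)>60 ]);c=cv2.convexHull(pts)
        m=cv2.moments(c);an=.5*np.arctan2(2*m["mu11"],m["mu20"]-m["mu02"]);d=np.array([np.cos(an),np.sin(an)])
        u=cen(c);p,q=cast(n,u+8*d,.027),cast(n,u-8*d,.027);x=(p-q)*np.sign((p-q)[0])
        print(n,u,cv2.contourArea(c),(p+q)/2,"axis",np.degrees(np.arctan2(x[1],x[0])))
print(r.state()["position"],r.state()["joint_pos"])
```

```text
top [287.6462 218.2141] 1114.0 [ 0.5948 -0.0199  0.027 ] axis 15.274341996752451
top [291.861  228.9622] 392.0 [ 0.5711 -0.0287  0.027 ] axis -11.16346997838479
scene [300.5 260. ] 2736.0 [ 0.5602 -0.0127  0.027 ] axis 21.864607585613037
scene [295.6176 256.9988] 1941.5 [ 0.5731 -0.0163  0.027 ] axis 68.26490217702583
[ 0.4991 -0.2283  0.1975] [ 10.8891  29.3783  11.6831 108.8582  -8.458   42.591  118.4725]
```

Emit:
apply_moves(moves="0.0026 -0.0067 0.02 0;0 0 0.025 0;0 0 0.025 0;0 0 0.025 0;0 0 0.02 0;0 0 0.01 0;0 0 0.0045 0;0 0 0 0;0 0 0 0")

```text
clock: 9.38
position: [0.497, -0.2348, 0.069]
tool_rot: [[-1.0, -0.021, 0.001], [-0.021, 1.0, -0.0], [-0.001, -0.0, -1.0]]
ft_force: [-0.2, -0.3, 1.0]
gripper_width: 0.088
grip_force: 0.0
```

Emit:
apply_moves(moves="0 0 0 0;0 0 0 0;0 0 0 0;0 0 0 0;0 0 0 0;0 0 0 0;0 0 0 0;0 0 0 0", jaw=-1, squeeze=5)

```text
clock: 10.05
position: [0.4964, -0.2353, 0.0684]
tool_rot: [[-1.0, -0.02, 0.0], [-0.02, 1.0, 0.0], [-0.0, 0.0, -1.0]]
ft_force: [0.2, 0.3, 3.2]
gripper_width: 0.0535
grip_force: 5.0
```

Emit:
apply_moves(moves="0 0 -0.005 0;0 0 -0.01 0;0 0 -0.015 0;0 0 -0.015 0;0 0 -0.015 0;0 0 -0.015 0;0 0 -0.01 0;0 0 -0.005 0;0 0 0 0;0 0 0 0")

```text
clock: 10.88
position: [0.4962, -0.2352, 0.1581]
tool_rot: [[-1.0, -0.02, -0.0], [-0.02, 1.0, 0.0], [0.0, 0.0, -1.0]]
ft_force: [0.1, 0.1, -1.9]
gripper_width: 0.0531
grip_force: 5.0
```

Run:
```python
from h import *
print(r.state()["clock"],r.state()["position"],r.state()["joint_pos"],r.state()["ft_force"],r.state()["wrist_torque"])
T=r.grab_frame("top")[:,:,::-1];S=r.grab_frame("scene")[:,:,::-1]
cv2.imwrite("pics/top3.png",T);cv2.imwrite("pics/scene3.png",S)
cv2.imwrite("pics/c3.png",cv2.resize(np.hstack([T[180:340,260:440],S[120:280,260:440]]),None,fx=2.2,fy=2.2,interpolation=cv2.INTER_CUBIC))
```

```text
10.8833 [ 0.49619214 -0.2351577   0.15811193] [ 12.34452018  33.0334187   10.86001703 109.77532956  -9.59749598
  38.05951738 120.230148  ] [ 0.11702831  0.07897211 -1.94416479] [ 0.01901598 -0.00443454 -0.00057998]
```

View pics/c3.png

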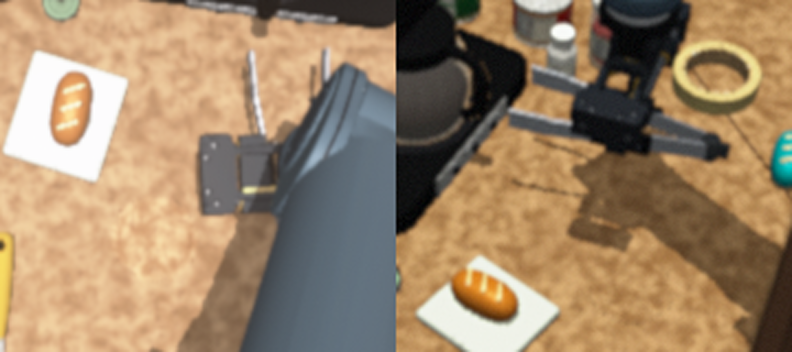

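The tongs are lifted, level and open, with jaw tips at crop (250,50) and (325,50). I carry them above the roll.

Emit:
apply_moves(moves="0.0005 0.008 0 0;0.0015 0.018 0 0;0.0015 0.025 0 0;0.0015 0.025 0 0;0.0015 0.025 0 0;0.002 0.025 0 0;0.002 0.025 0 0;0.002 0.025 0 0;0.001 0.025 0 0;0.001 0.016 0 0")

```text
clock: 11.82
position: [0.4765, -0.0153, 0.1577]
tool_rot: [[-1.0, -0.023, -0.001], [-0.023, 1.0, 0.001], [0.001, 0.001, -1.0]]
ft_force: [1.5, 0.5, -1.4]
gripper_width: 0.0535
grip_force: 5.0
```

Emit:
apply_moves(moves="0 0.009 0 0.02;0 0 0 0.05;0 0 0 0.06;0 0 0 0.05;0 0 0 0.0355;0 0 0 0;0 0 0 0;0 0 0 0")

```text
clock: 12.48
position: [0.477, -0.0094, 0.158]
tool_rot: [[-0.981, 0.193, -0.001], [0.193, 0.981, 0.0], [0.001, -0.0, -1.0]]
ft_force: [-0.1, 0.5, -1.4]
gripper_width: 0.0534
grip_force: 5.0
```

Run:
```python
from h import *
np.set_printoptions(precision=4,suppress=True)
s=r.state();p=s["position"];R=s["tool_rot"];print(s["clock"],p,s["joint_pos"])
T=r.grab_frame("top")[:,:,::-1].copy();S=r.grab_frame("scene")[:,:,::-1].copy()
u=-R[:,0];j=p+.0965*u
for off in(-.03,.03):
  for nm,im in(("top",T),("scene",S)):
    a=proj(nm,[*(j+off*R[:,1]+.021*u)[:2],p[2]-.0684+.028]);print(nm,"pred tip",a)
cv2.imwrite("pics/top4.png",T);cv2.imwrite("pics/scene4.png",S)
cv2.imwrite("pics/c4.png",cv2.resize(np.hstack([T[180:300,240:360],S[190:310,240:360]]),None,fx=3.2,fy=3.2,interpolation=cv2.INTER_CUBIC))
```

```text
12.4833 [ 0.477  -0.0094  0.158 ] [-15.7334  28.027   14.1329 120.2609 -12.1485  33.0562  85.9189]
top pred tip [306.7579 216.4812]
scene pred tip [297.3133 213.4637]
top pred tip [277.3709 211.272 ]
scene pred tip [281.0648 231.9274]
```

View pics/c4.png

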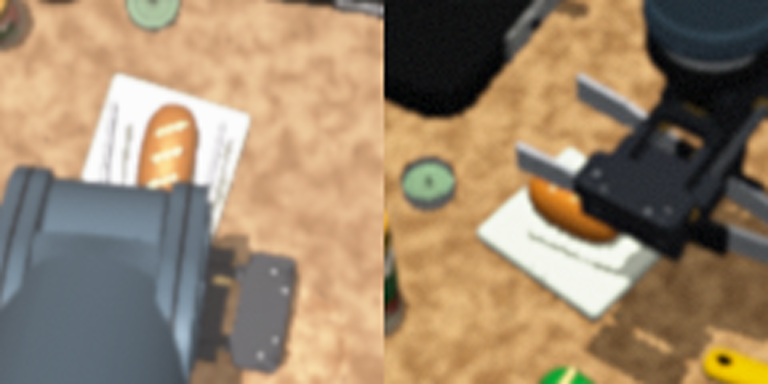

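Seen from the scene camera, the jaw tips at px (282,235) and (301,213) are within 3 px of the predicted mid-line and straddle the roll. I descend.

Emit:
apply_moves(moves="0 0 0.01 0;0 0 0.015 0;0 0 0.015 0;0 0 0.01 0;0 0 0.008 0;0 0 0.008 0;0 0 0.005 0;0 0 0.0015 0;0 0 0 0;0 0 0 0")

```text
clock: 13.42
position: [0.4775, -0.0097, 0.086]
tool_rot: [[-0.981, 0.194, 0.001], [0.194, 0.981, 0.0], [-0.001, 0.0, -1.0]]
ft_force: [-0.3, 0.1, -1.8]
gripper_width: 0.0533
grip_force: 5.0
```

Run:
```python
from h import *
s=r.state();print(s["clock"],s["ft_force"],s["wrist_torque"])
T=r.grab_frame("top")[:,:,::-1].copy();S=r.grab_frame("scene")[:,:,::-1].copy()
cv2.imwrite("pics/top5.png",T);cv2.imwrite("pics/scene5.png",S)
cv2.imwrite("pics/c5.png",cv2.resize(np.hstack([T[190:290,250:350],S[200:300,250:350]]),None,fx=3.9,fy=3.9,interpolation=cv2.INTER_CUBIC))
```

```text
13.4167 [-0.26365183  0.10841651 -1.78817097] [0.02209824 0.04034662 0.05298216]
```

View pics/c5.png

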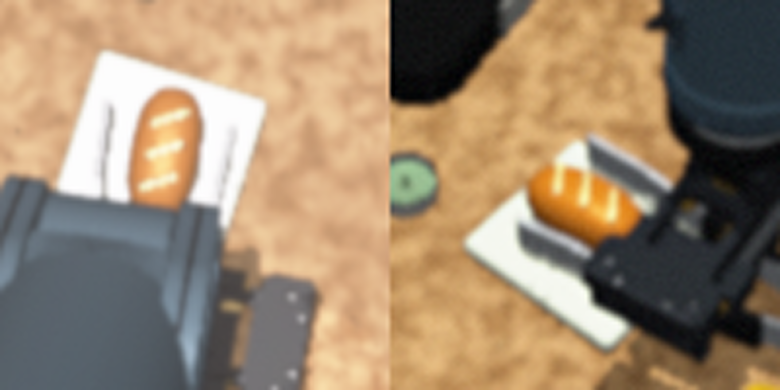

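The jaws straddle the roll symmetrically (top crop: roll 130–203, jaws at 105 and 232). I squeeze.

Emit:
apply_moves(moves="0 0 0 0;0 0 0 0;0 0 0 0;0 0 0 0;0 0 0 0;0 0 0 0;0 0 0 0;0 0 0 0", jaw=-1, squeeze=36)

```text
clock: 14.18
position: [0.4775, -0.0096, 0.0858]
tool_rot: [[-0.981, 0.194, 0.0], [0.194, 0.981, 0.0], [-0.0, 0.0, -1.0]]
ft_force: [0.6, -0.8, -0.0]
gripper_width: 0.0393
grip_force: 36.0
```

Emit:
apply_moves(moves="0 0 -0.003 0;0 0 -0.005 0;0 0 -0.008 0;0 0 -0.01 0;0 0 -0.01 0;0 0 -0.01 0;0 0 -0.005 0;0 0 0 0;0 0 0 0")

```text
clock: 14.93
position: [0.4774, -0.0095, 0.1372]
tool_rot: [[-0.981, 0.194, 0.001], [0.194, 0.981, 0.0], [-0.001, 0.0, -1.0]]
ft_force: [0.2, 0.3, -2.3]
gripper_width: 0.0399
grip_force: 36.0
```

Run:
```python
from h import *
s=r.state();print(s["clock"],s["ft_force"],s["wrist_torque"],s["joint_pos"])
T=r.grab_frame("top")[:,:,::-1].copy();S=r.grab_frame("scene")[:,:,::-1].copy()
cv2.imwrite("pics/top6.png",T);cv2.imwrite("pics/scene6.png",S)
cv2.imwrite("pics/c6.png",cv2.resize(np.hstack([T[190:290,250:350],S[200:300,250:350]]),None,fx=3.9,fy=3.9,interpolation=cv2.INTER_CUBIC))
```

```text
14.9333 [ 0.21268755  0.26605277 -2.32608291] [0.02268362 0.06198218 0.03277314] [-14.92199271  30.35809202  13.20854527 120.59295226 -13.23131021
  30.32680385  86.81355512]
```

View pics/c6.png

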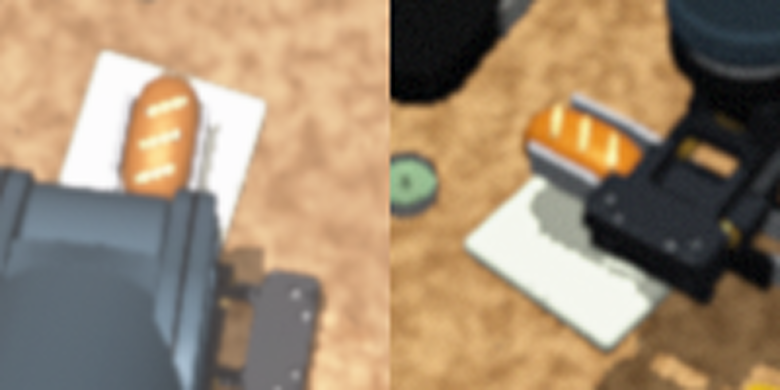

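The roll is clear of the slab in the closed tongs, with its shadow on the bare slab at crop (580,225). I raise it and carry it over the board.

Emit:
apply_moves(moves="0 0 -0.006 0;0 0 -0.012 0;0 0 -0.014 0;0 0 -0.012 0;0 0 -0.008 0;0.002 0.007 0 0;0.004 0.014 0 0;0.005 0.0175 0 0;0.005 0.0175 0 0;0.005 0.0175 0 0")

```text
clock: 15.87
position: [0.4702, 0.0678, 0.1881]
tool_rot: [[-0.981, 0.194, -0.001], [0.194, 0.981, -0.0], [0.001, -0.0, -1.0]]
ft_force: [0.3, 0.7, -1.4]
gripper_width: 0.0391
grip_force: 36.0
```

Emit:
apply_moves(moves="0.005 0.0175 0 0;0.005 0.0175 0 0;0.005 0.0175 0 0;0.005 0.0175 0 0;0.005 0.0175 0 0;0.005 0.0175 0 0;0.005 0.0175 0 0;0.005 0.0175 0 0;0.005 0.0175 0 0;0.005 0.0175 0 0")

```text
clock: 16.7
position: [0.4548, 0.2492, 0.1879]
tool_rot: [[-0.981, 0.194, -0.001], [0.194, 0.981, -0.001], [0.001, -0.001, -1.0]]
ft_force: [-0.6, 0.6, -2.0]
gripper_width: 0.0397
grip_force: 36.0
```

Emit:
apply_moves(moves="0.005 0.0175 0 0;0.004 0.014 0 0;0.002 0.008 0 0;0 0 0 0;0 0 0 0;0 0 0 0;0 0 0 0")

```text
clock: 17.28
position: [0.453, 0.2874, 0.1887]
tool_rot: [[-0.981, 0.196, -0.0], [0.196, 0.981, -0.001], [-0.0, -0.001, -1.0]]
ft_force: [-0.1, 0.4, -2.5]
gripper_width: 0.0396
grip_force: 36.0
```

Run:
```python
from h import *
np.set_printoptions(precision=4,suppress=True)
s=r.state();p=s["position"];u=-s["tool_rot"][:,0];print(s["clock"],p,"roll est",p+.0965*u,s["gripper_width"],s["ft_force"],abs(s["joint_vel"]).max())
T=r.grab_frame("top")[:,:,::-1].copy();S=r.grab_frame("scene")[:,:,::-1].copy()
cv2.imwrite("pics/c7.png",cv2.resize(np.hstack([T[190:330,90:230],S[290:430,200:340]]),None,fx=2.8,fy=2.8,interpolation=cv2.INTER_CUBIC))
for n in("top","scene"): print(n,"hole1 px",proj(n,[.5475,.264,.018]),"expected roll px",proj(n,[.5475,.264,.135]))
```

```text
17.2833 [0.453  0.2874 0.1887] roll est [0.5476 0.2685 0.1887] 0.03960644003194005 [-0.1162  0.3683 -2.51  ] 0.3632311443722901
top hole1 px [157.4265 242.5712] expected roll px [141.032  238.0171]
scene hole1 px [250.9959 374.3354] expected roll px [245.4326 345.2521]
```

View pics/c7.png

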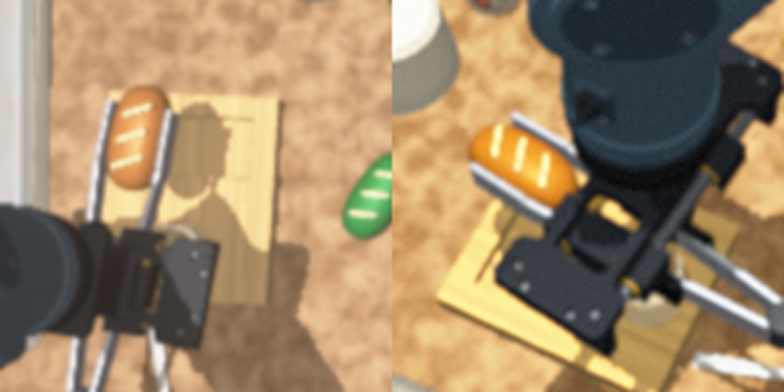

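The roll is at top px (139,239) against an expected (141,238), and at scene px (247,349) against (245,345). That puts it within about 8 mm of the oblong centre, roughly 13 cm up. I let it settle, then hand in.

Emit:
apply_moves(moves="0 -0.003 0 0;0 0 0 0;0 0 0 0;0 0 0 0;0 0 0 0;0 0 0 0")

```text
clock: 17.88
position: [0.4521, 0.2859, 0.1887]
tool_rot: [[-0.981, 0.194, 0.0], [0.194, 0.981, 0.0], [-0.0, 0.0, -1.0]]
ft_force: [-0.3, 0.4, -1.5]
gripper_width: 0.0394
grip_force: 36.0
```

```bash
python3 -c "
from rig import r
s=r.state();print(s['clock'],s['position'],s['gripper_width'],s['grip_force'],abs(s['joint_vel']).max())
print(r.sign_off())"
```

```text
17.8833 [0.45209949 0.28594424 0.18872702] 0.039372284295721885 35.98135652951896 0.09212808911625164
the job is handed in; nothing more can be done
None
```

I handed the job in at 17.9 s with the jar released in the round recess and the roll held in the squeezed tongs about 13 cm above the worktop, over the oblong recess; the hand-in call returned no verdict.

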